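# Clear the pile of sewing supplies to their places

## Robot

A 7-joint arm with a two-finger parallel gripper is mounted at the origin on a cart in front of the work surface, level with it; the furniture and walls round the work are solid. World frame = base frame: x ahead of the robot, y to its left, z up, the work surface at z = 0. Lengths are in m, angles in rad, forces in N, time in s.
With the tool pointing down it reaches from about 0.425 to 0.925 m from the base axis. Payload 6.8 kg.
Tool frame: the origin (TCP) lies on the front face of the gripper's body, between the roots of the fingers; the fingertips stand 73 mm ahead of it and the grasp point (between the pads) lies 54 mm ahead of it; z points along the fingers, y is the direction in which the jaws open and shut (so a half turn about z gives the same grasp; the last joint's range is limited). The gripper opens to 85 mm and grips with 20 to 120 N. Pads are 22 mm wide; open, the fingers measure 114 mm over their backs; the gripper's body (76 mm by 85 mm) begins 54 mm behind the grasp point. The pads swing forward as they close: fully open they stand 13 mm farther back than shut.
Start: joints at [-1.313, 0.477, 0.022, 1.555, -0.011, 1.109, -0.083], TCP at [0.241, 0.63, 0.304] pointing down, gripper open.
Joint ranges: [-2.96, 2.96], [-0.34, 2.1], [-1.41, 1.46], [0.24, 2.44], [-1.37, 4.51], [0.17, 1.92], [-2.96, 2.96]. Speed limits (rad/s): [2.39, 2.39, 3.14, 3.14, 3.14, 3.14, 3.14].

## Interface

Orientations are given as a rotation vector (axis times angle).
In Python, from bench import * gives the robot as it stands.
- The arm moves only by the tool jog_arm, never from a script. Its argument "plan" is a list of rows, each a list of 2 entries, a list of its own where there are three numbers: the shift along the world's x, y, z in cm, then the turn about the world's z in rad. In form: [[[tx, ty, tz], twist], ...]. A call has 1 to 12 rows; each row shifts and turns the commanded pose from where the row before left it; what a row does not reach is not made up. A row lasts 1/10 s, in which the tool goes at most 50 mm and 8.59 degrees, less where a joint would pass 70% of its speed; a pose out of reach is approached as far as the arm can. A call is refused whole if a number of a shift passes 5 or a number of a turn 0.15, either way. A call with a gripper value outside its range is refused whole. "hand" is the finger opening in cm, from 0 to 8.54, set as the call begins (left out, the last holds). The fingers move at their own pace and stop on an object; "grip_force" is the grip in N (left out, the last holds). Time passes only in rows, so rows that do not move let the fingers close. It gives the time, the measured TCP pose, the force and the opening at its end, in the units of the state.
- get_obs(): the state, without advancing time (a new reading comes with each control period).
- grab_frame(name): name is "scene" or "top" or "wrist"; returns the picture (384x512x3 uint8, red, green, blue); there is no depth.
- get_calibration(name): a dict with "intrinsics" (3x3 intrinsics, pixels), "xyz" and "orientation" of the camera in the world. Camera axes: x right, y down, z forward; pixel columns grow to the right and rows downward; lengths in m; the calibration is good to about 2 mm. A picture is of the moment at which its call begins: read the wrist's pose just before it. get_calibration takes no time and is no camera call; for the wrist camera it gives the pose at the moment of the call.
- hand_in(): hands the job in, once; it reports no verdict.
The state is a dict: "clock": time; "joints": joint angles; "qvel": joint speeds; "tau": joint torques, N m; "tcp_pos": TCP position; "orientation": TCP orientation; "contact_force": force on the tool from outside, world axes, zero at the start; "moment": the same for the moment, N m; "grip_width": finger opening in m.
Only numpy, scipy, OpenCV 4.12 (cv2) and the standard library are available. Lean on these libraries where they do the work, as an engineer would, in place of code of your own. Each camera call takes 0.05 s, during which the arm holds its last target. There are 200 camera calls.

## Task

Take the little pile on the bench apart from the top down: first set each bobbin flat on the felt disc of its own colour, on the stand that carries the spool of that thread, wholly on the disc; then lay the teal needle case in the smaller, black-lined cradle, and last the brown carton in the larger, cork-lined one, each centred and lengthwise between the end lips. Set things down gently rather than dropping them, and leave the oil bottle and the seam ripper where they are.

Things in the scene. Friction and masses are not known exactly. Their poses are not given: they have to be found in the camera images.
- red_bobbin_center (a point): small red plastic bobbin wound with red thread, 22 mm diameter, 11 mm tall, lying flat on the pile (its axis z upright); point at its centre, 5.5 mm above its underside. It starts on top of the needle case, near one end of it; the two bobbins' centres are about 35 mm apart along the case's length. Which end is which varies.
- blue_bobbin_center (a point): the same bobbin in blue plastic, wound with dark blue thread, 22 mm diameter, 11 mm tall, on the other end of the needle case; point at its centre, 5.5 mm above its underside
- needle_case_center (a point): flat teal needle case, 26 mm (its x) by 58 mm (its y), 8.5 mm thick; point at its centre, 4.25 mm above its underside. It starts lying on the carton under the two bobbins
- carton_center (a point): small brown kraft carton, closed, 52 mm (its x) by 88 mm (its y), 22 mm tall; point at its centre, 11 mm above its underside. It is the bottom of the pile and stands on the bench
- red_stand_spot (a point): red felt disc, 42 mm diameter, on the fixed wooden stand that carries the spool of red thread; point at the disc's centre on its upper face, 11.5 mm above the bench. The stand's wooden base is 136 x 56 mm and 10 mm tall; it reaches 29 mm from the point towards its -x and 107 mm towards its +x. The spool (25 mm diameter, top 62 mm above the bench) stands fixed 77 mm from the point along +x
- blue_stand_spot (a point): blue felt disc, 42 mm diameter, on an equal fixed wooden stand that carries the spool of dark blue thread (top 68 mm above the bench); point and axes as for the other stand
- case_cradle_seat (a point): the smaller fixed cradle, grey with a black lining: a flat floor with a lip (top 12 mm above the bench) across each end; point at the centre of the floor's upper face, 5 mm above the bench. Between the lips 74 mm along its y, lining 32 mm wide along its x, open at both sides
- carton_cradle_seat (a point): the larger fixed cradle, green with a cork lining: a flat floor with a lip (top 12 mm above the bench) across each end; point at the centre of the floor's upper face, 5 mm above the bench. Between the lips 104 mm along its y, lining 58 mm wide along its x, open at both sides
- oil_bottle: bystander: small loose oil bottle with a red tip, 29 mm diameter, 86 mm tall, standing on the bench behind the pile; origin at the centre of its underside
- seam_ripper: bystander: loose seam ripper with a blue handle, 98 mm long, 12 mm wide, lying on the bench to the right of the pile; origin at the centre of its underside, long along its y

How it is judged:
On the way, in this order (a step that is already met when the one before it is completed fails the run):
1. both bobbins lie on the discs of their own stands and are let go (in either order) (horizontal distance between red_bobbin_center and red_stand_spot below 0.01 m and z of red_bobbin_center in the frame of red_stand_spot between 0.0025 and 0.0085 m and angle between each of red_bobbin_center, blue_bobbin_center's own z axis and vertical below 0.12 rad and horizontal distance between blue_bobbin_center and blue_stand_spot below 0.01 m and z of blue_bobbin_center in the frame of blue_stand_spot between 0.0025 and 0.0085 m and contact force between the fingers and red_bobbin below 0.05 N and linear speed of each of red_bobbin, blue_bobbin below 0.02 m/s and contact force between the fingers and blue_bobbin below 0.05 N), for 0.2 s.
2. the needle case lies in the smaller cradle and is let go (horizontal distance between needle_case_center and case_cradle_seat below 0.012 m and z of needle_case_center in the frame of case_cradle_seat between 0.00125 and 0.00725 m and angle between needle_case_center's own z axis and vertical below 0.12 rad and angle between the y axis of needle_case_center and the y axis of case_cradle_seat, either way round below 0.22 rad and contact force between the fingers and needle_case below 0.05 N and linear speed of needle_case below 0.02 m/s), for 0.2 s.
3. the carton lies in the larger cradle and is let go (horizontal distance between carton_center and carton_cradle_seat below 0.012 m and z of carton_center in the frame of carton_cradle_seat between 0.008 and 0.014 m and angle between carton_center's own z axis and vertical below 0.12 rad and angle between the y axis of carton_center and the y axis of carton_cradle_seat, either way round below 0.22 rad and contact force between the fingers and carton below 0.05 N and linear speed of carton below 0.02 m/s), for 0.2 s.
At the end, for the whole second after the job is handed in: Each bobbin lies flat on the disc beside its own colour of spool, within 10 mm of centre; needle case in the smaller and carton in the larger cradle, within 12 mm of centre and 0.22 rad lengthwise, either way round; all level (0.12 rad), at rest and released (all of step 1 and all of step 2 and all of step 3); the robot touches nothing.
It fails at once if a thing of the pile falls or is thrown (faster than 0.7 m/s with no finger on it) ((linear speed of red_bobbin above 0.7 m/s and contact force between the fingers and red_bobbin below 0.05 N) or (linear speed of blue_bobbin above 0.7 m/s and contact force between the fingers and blue_bobbin below 0.05 N) or (linear speed of needle_case above 0.7 m/s and contact force between the fingers and needle_case below 0.05 N) or (linear speed of carton above 0.7 m/s and contact force between the fingers and carton below 0.05 N)).
It fails at once if the oil bottle is knocked over or pushed more than 30 mm (angle between oil_bottle's own z axis and vertical above 0.4 rad or distance of oil_bottle from where it was at the start of the episode above 0.03 m).
It fails at once if the seam ripper is pushed more than 30 mm (distance of seam_ripper from where it was at the start of the episode above 0.03 m).
It also fails if it takes over 96 s, if anything falls off the work surface, if the arm or the gripper's body presses on something with over 40 N, if the wrist force passes 120 N, or if a joint passes its speed limit or range.

## Working session

There is one attempt and no reset: what is moved stays moved. The work goes in short steps, Python scripts to look and compute and a tool call to move; the robot and the scene stay as the last step left them, time stands still between calls to the robot, and variables do not carry over. Pictures are saved under pics/ and viewed, about 12 in all and at most 16, crops included, and the job is handed in when it is done.

Besides the shell and the picture viewer there is one more tool, called after "Request:" by a JSON object that holds its "name" and its "arguments". jog_arm: Moves the arm, as the interface text tells. Its arguments: {"type":"object","properties":{"plan":{"type":"array","items":{"type":"array"}},"hand":{"type":"number"},"grip_force":{"type":"number"}},"required":["plan"]}

```bash
mkdir -p pics; ls
python3 - <<'E'
from bench import *
import cv2
o=get_obs();print(o['clock'],o['tcp_pos'],o['orientation'],o['grip_width'])
for n in("top","scene"):
    f=grab_frame(n);cv2.imwrite(f"pics/{n}0.png",f[:,:,::-1]);c=get_calibration(n);print(n,c)
E
```

```text
pics
0.0 [0.24130143 0.62989978 0.30289252] [-5.71361497e-01 -3.08898015e+00  2.91873688e-03] 0.0854829680799197
top {'intrinsics': array([[354.91066885,   0.        , 248.65445122],
       [  0.        , 354.91066885, 190.20012703],
       [  0.        ,   0.        ,   1.        ]]), 'xyz': array([ 0.40050558, -0.00859839,  0.9083396 ]), 'orientation': array([-2.13399954,  2.10044442, -0.19482291])}
scene {'intrinsics': array([[424.46756889,   0.        , 258.55215067],
       [  0.        , 424.46756889, 186.15990507],
       [  0.        ,   0.        ,   1.        ]]), 'xyz': array([ 0.09202563, -0.90549354,  0.48917633]), 'orientation': array([-1.91077116,  0.48909379, -0.2890143 ])}
```

View pics/top0.png

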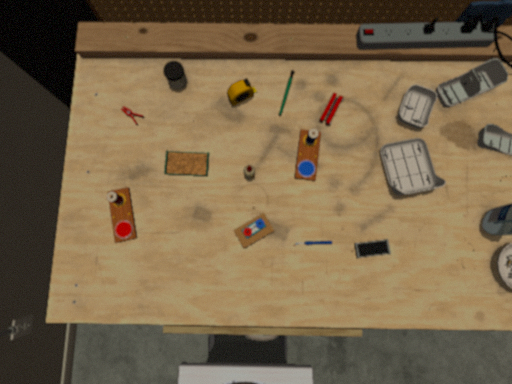

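View pics/scene0.png

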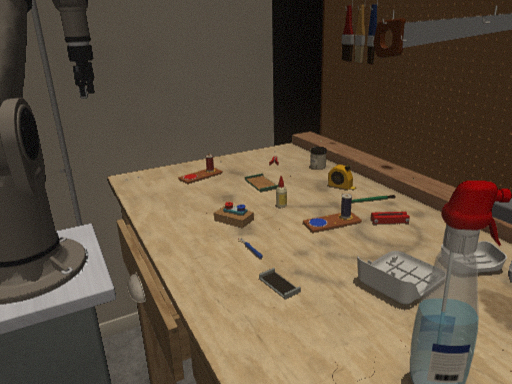

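Top view: red disc at (123,229), blue disc (307,169), pile (253,231) with red left and blue right, black cradle (372,249), cork cradle (187,163), bottle (250,172), ripper (318,243). The scene view agrees.

```bash
cat > h.py <<'E'
from bench import *
import cv2, numpy as np
from scipy.spatial.transform import Rotation as R
def ray(c,uv,z):
    uv=np.atleast_2d(uv).astype(float); d=np.c_[uv,np.ones(len(uv))]@np.linalg.inv(c['intrinsics']).T@R.from_rotvec(c['orientation']).as_matrix().T
    return c['xyz']+d*((z-c['xyz'][2])/d[:,2])[:,None]
def mask(f,lo,hi,box=None):
    h=cv2.cvtColor(f,cv2.COLOR_RGB2HSV)
    m=cv2.inRange(h,np.array(lo),np.array(hi)) if lo[0]<=hi[0] else cv2.inRange(h,np.array([0,*lo[1:]]),np.array(hi))|cv2.inRange(h,np.array(lo),np.array([180,*hi[1:]]))
    if box:
        k=np.zeros_like(m);k[box[1]:box[3],box[0]:box[2]]=255;m&=k
    return m
def blob(c,m,z):
    """largest blob on plane z: centroid, long-axis yaw, sizes (via world minAreaRect)"""
    cs,_=cv2.findContours(m,cv2.RETR_EXTERNAL,cv2.CHAIN_APPROX_NONE)
    k=max(cs,key=cv2.contourArea)
    M=cv2.moments(k);uv=(M['m10']/M['m00'],M['m01']/M['m00'])
    w=ray(c,k[:,0,:],z)[:,:2]; r=cv2.minAreaRect((w*1000).astype(np.float32))
    b=cv2.boxPoints(r);e=max((b[1]-b[0],b[2]-b[1]),key=np.linalg.norm)
    return dict(uv=np.round(uv,1),xy=np.round(ray(c,uv,z)[0,:2],4),rect=np.round(np.array(r[0])/1000,4),size=np.round(r[1],1),yaw=round(float(np.arctan2(e[1],e[0])%np.pi),3))
RED=((170,150,90),(8,255,255));BLUE=((100,140,60),(125,255,255))
E
python3 - <<'E'
from h import *
f=cv2.imread('pics/top0.png')[:,:,::-1].copy();c=get_calibration('top')
for n,lo,hi,b,z in[('reddisc',*RED,(105,215,140,245),.0115),('bluedisc',*BLUE,(290,155,325,185),.0115),('redbob',*RED,(230,210,275,250),.0415),('bluebob',*BLUE,(230,210,275,250),.0415),
 ('case',(80,60,60),(99,255,255),(230,210,275,250),.0305),('blackcr',(0,0,0),(180,255,60),(345,230,400,265),.005),('cork',(5,90,60),(22,255,230),(166,150,208,176),.005),
 ('carton',(5,105,60),(22,255,170),(228,205,280,252),.022),('ripper',*BLUE,(295,235,340,250),.006),('rbase',(3,140,60),(16,255,200),(100,180,145,248),.01),('bbase',(3,140,60),(16,255,200),(285,120,330,190),.01)]:
    m=mask(f,lo,hi,b)
    try: print(n,m.sum()//255,blob(c,m,z))
    except Exception as e: print(n,e)
print(ray(c,(250,176),.0),ray(c,(248,166),.086))
s=np.hstack([cv2.resize(f[a:a+60,b:b+60],(260,260),interpolation=cv2.INTER_CUBIC) for a,b in((200,223),(135,157),(220,342))])
cv2.imwrite('pics/crop1.png',s[:,:,::-1])
E
```

```text
reddisc 214 {'uv': array([123. , 228.7]), 'xy': array([0.4703, 0.316 ]), 'rect': array([0.471 , 0.3159]), 'size': array([38.9, 39.7]), 'yaw': 2.408}
bluedisc 154 {'uv': array([306., 168.]), 'xy': array([ 0.6354, -0.1484]), 'rect': array([ 0.6355, -0.1482]), 'size': array([32.2, 36.6]), 'yaw': 1.585}
redbob 53 {'uv': array([246.9, 231.6]), 'xy': array([0.4658, 0.0023]), 'rect': array([0.4661, 0.0033]), 'size': array([17., 17.]), 'yaw': 1.587}
bluebob 51 {'uv': array([259.7, 223.4]), 'xy': array([ 0.4862, -0.0287]), 'rect': array([ 0.4856, -0.0283]), 'size': array([19.7, 16.4]), 'yaw': 0.473}
case 11 {'uv': array([259.7, 228.7]), 'xy': array([ 0.4744, -0.0289]), 'rect': array([ 0.4729, -0.0279]), 'size': array([1.7, 7. ]), 'yaw': 2.368}
blackcr 344 {'uv': array([372.6, 248.1]), 'xy': array([ 0.4324, -0.313 ]), 'rect': array([ 0.4327, -0.3131]), 'size': array([29.8, 72.5]), 'yaw': 1.714}
cork 965 {'uv': array([186.6, 161.9]), 'xy': array([0.649 , 0.1651]), 'rect': array([0.6477, 0.1653]), 'size': array([ 68.2, 106.8]), 'yaw': 1.585}
carton 1204 {'uv': array([253.2, 226.3]), 'xy': array([ 0.4806, -0.0129]), 'rect': array([ 0.479 , -0.0144]), 'size': array([111.8, 128.7]), 'yaw': 1.598}
ripper 26 {'uv': array([308.7, 242.5]), 'xy': array([ 0.4436, -0.1532]), 'rect': array([ 0.4437, -0.1526]), 'size': array([ 2.5, 12.6]), 'yaw': 1.587}
rbase 690 {'uv': array([122.8, 219. ]), 'xy': array([0.4951, 0.319 ]), 'rect': array([0.5075, 0.3234]), 'size': array([134.2,  55.2]), 'yaw': 0.233}
bbase 548 {'uv': array([307.2, 152.8]), 'xy': array([ 0.6771, -0.1521]), 'rect': array([ 0.6731, -0.1532]), 'size': array([ 54.6, 135.6]), 'yaw': 3.013}
[[ 0.61458437 -0.00274374  0.        ]] [[0.61879629 0.00187185 0.086     ]]
```

View pics/crop1.png

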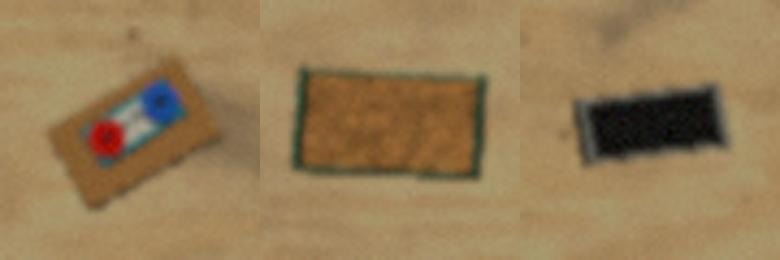

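The crops show both bobbins on the case, which lies lengthwise on the carton, and both cradles clear. I'll move over the pile now.

Request:
{"name": "jog_arm", "arguments": {"plan": [[[2, -3.2, 0], -0.03], [[2, -3.2, 0], -0.03], [[2, -3.2, 0], -0.03], [[2, -3.2, 0], -0.03], [[2, -3.2, 0], -0.03], [[2, -3.2, 0], -0.03], [[1.5, -3.2, 0], -0.03], [[1.5, -3.2, 0], -0.03], [[1.5, -3.2, 0], -0.03], [[1.5, -3.2, 0], -0.03], [[1, -3.2, 0], -0.03], [[1, -3.2, 0], -0.03]], "hand": 4, "grip_force": 30}}

```text
clock: 1.3
tcp_pos: [0.4416, 0.2448, 0.3037]
orientation: [-1.117, -2.936, 0.001]
contact_force: [0.2, -0.6, 1.0]
grip_width: 0.0398
```

Request:
{"name": "jog_arm", "arguments": {"plan": [[[0.4, -3.2, 0], -0.033], [[0.4, -3.2, 0], -0.033], [[0.4, -3.2, 0], -0.033], [[0.4, -3.2, 0], -0.033], [[0.4, -3.2, 0], -0.033], [[0.4, -3.2, 0], -0.033], [[0.4, -3.2, 0], -0.033], [[0.4, -2.8, 0], -0.033], [[0, 0, 0], 0], [[0, 0, 0], 0]]}}

```text
clock: 2.3
tcp_pos: [0.4732, -0.0059, 0.3037]
orientation: [-1.493, -2.763, 0.0]
contact_force: [0.4, 0.3, -0.0]
grip_width: 0.0399
```

Run:
```python
from h import *
o=get_obs();c=get_calibration('wrist');f=grab_frame('wrist');cv2.imwrite('pics/w1.png',f[:,:,::-1]);print(o['tcp_pos'],o['orientation'],c)
for n,lo,hi,z in[('red',*RED,.0415),('blue',*BLUE,.0415)]:print(n,blob(c,mask(f,lo,hi),z))
```

```text
[ 0.47324694 -0.00585817  0.3037109 ] [-1.49334362e+00 -2.76340850e+00  1.85437509e-04] {'intrinsics': array([[307.24165986,   0.        , 256.76572024],
       [  0.        , 307.24165986, 194.89251713],
       [  0.        ,   0.        ,   1.        ]]), 'xyz': array([0.43093043, 0.06109586, 0.37475203]), 'orientation': array([2.71669235, 0.80890693, 0.13058439])}
red {'uv': array([254.3, 161.3]), 'xy': array([0.4674, 0.0007]), 'rect': array([0.4675, 0.0006]), 'size': array([20.5, 21.2]), 'yaw': 2.932}
blue {'uv': array([293.4, 309.3]), 'xy': array([ 0.6168, -0.1356]), 'rect': array([ 0.616 , -0.1366]), 'size': array([25. , 36.1]), 'yaw': 2.377}
```

View pics/w1.png

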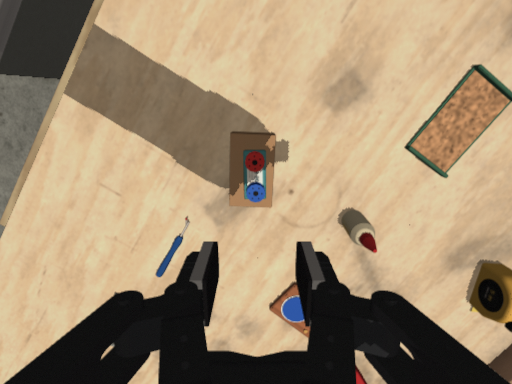

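Wrist view: red bobbin at (254,161), blue at (255,191), carton spans 230-275 × 132-207, cork cradle (460,120), bottle (360,232). The jaws stand across the case.

Run:
```python
from h import *
f=cv2.imread('pics/w1.png')[:,:,::-1].copy();c=get_calibration('wrist')
print('blue',blob(c,mask(f,*BLUE,(235,170,280,215)),.0415))
print('red',blob(c,mask(f,*RED,(235,140,280,185)),.0415))
h=cv2.cvtColor(f,cv2.COLOR_RGB2HSV)
for p in((235,140),(235,170),(235,200),(270,150),(270,200),(220,150),(285,200),(250,176),(425,130),(460,120),(480,60)):print(p,h[p[1],p[0]],end=' ')
print('\ncarton corners',ray(c,[(230,132),(275,132),(273,207),(230,206)],.022)[:,:2].round(4).tolist())
k=f[115:225,205:305];cv2.imwrite('pics/w1c.png',cv2.resize(k,None,fx=5,fy=5,interpolation=cv2.INTER_CUBIC)[:,:,::-1])
m=mask(f,(3,70,60),(20,255,255),(405,60,512,180));print('cork',blob(c,m,.005))
m=mask(f,(30,40,10),(95,255,120),(400,60,512,185));ys,xs=np.nonzero(m);r=cv2.minAreaRect((ray(c,np.c_[xs,ys],.008)[:,:2]*1000).astype(np.float32));print('cork green lips',len(xs),r)
```

```text
blue {'uv': array([255.2, 191.9]), 'xy': array([ 0.4877, -0.0275]), 'rect': array([ 0.4876, -0.0278]), 'size': array([20.5, 21.5]), 'yaw': 2.151}
red {'uv': array([254.3, 161.3]), 'xy': array([0.4674, 0.0016]), 'rect': array([0.4675, 0.0015]), 'size': array([20.5, 21.2]), 'yaw': 2.934}
(235, 140) [ 14 121  93] (235, 170) [ 14 121  93] (235, 200) [ 14 122 172] (270, 150) [ 15 122 142] (270, 200) [ 14 121 173] (220, 150) [ 17  82 128] (285, 200) [ 18  76 222] (250, 176) [ 17  34 121] (425, 130) [ 14 126 162] (460, 120) [ 14 125 187] (480, 60) [ 16  76 214] 
carton corners [[0.4282, 0.0112], [0.4708, 0.0392], [0.5198, -0.037], [0.4751, -0.0647]]
cork {'uv': array([460.2, 121. ]), 'xy': array([0.6474, 0.1679]), 'rect': array([0.6478, 0.1654]), 'size': array([103.8,  58.5]), 'yaw': 1.542}
cork green lips 954 ((646.7135009765625, 165.13629150390625), (115.3058853149414, 68.04808044433594), 88.95569610595703)
```

View pics/w1c.png

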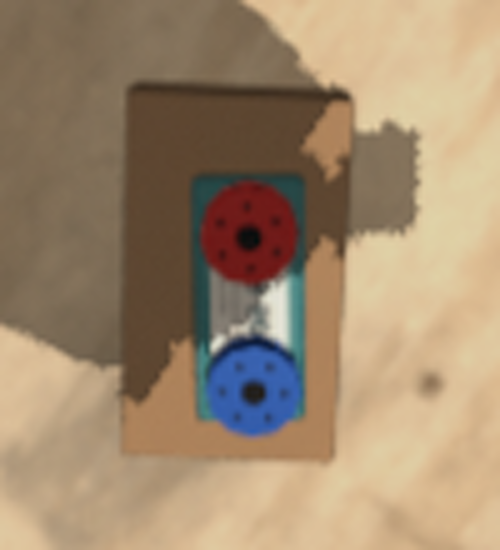

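Request:
{"name": "jog_arm", "arguments": {"plan": [[[-0.6, 0.75, -3.5], 0.02], [[0, 0, -3.5], 0], [[0, 0, -3.5], 0], [[0, 0, -3.5], 0], [[0, 0, -2.5], 0], [[0, 0, -1.3], 0], [[0, 0, -1.0], 0], [[0, 0, 0], 0], [[0, 0, 0], 0]]}}

```text
clock: 3.25
tcp_pos: [0.468, 0.0021, 0.1166]
orientation: [1.464, 2.779, 0.001]
contact_force: [-0.3, 0.2, 0.2]
grip_width: 0.04
```

Run:
```python
from h import *
o=get_obs();c=get_calibration('wrist');f=grab_frame('wrist');cv2.imwrite('pics/w2.png',f[:,:,::-1]);print(o['tcp_pos'],o['orientation'])
for n,lo,hi,z in[('red',*RED,.0415),('blue',*BLUE,.0415)]:print(n,blob(c,mask(f,lo,hi,(150,100,360,330)),z))
```

```text
[0.46799962 0.00210928 0.11660153] [1.46363698e+00 2.77886884e+00 1.45876613e-03]
red {'uv': array([251.3, 249.7]), 'xy': array([0.4666, 0.0016]), 'rect': array([0.467 , 0.0016]), 'size': array([21. , 25.2]), 'yaw': 1.97}
blue {'uv': array([252. , 304.4]), 'xy': array([ 0.4864, -0.0269]), 'rect': array([ 0.4862, -0.0271]), 'size': array([21.2, 27.1]), 'yaw': 2.17}
```

View pics/w2.png

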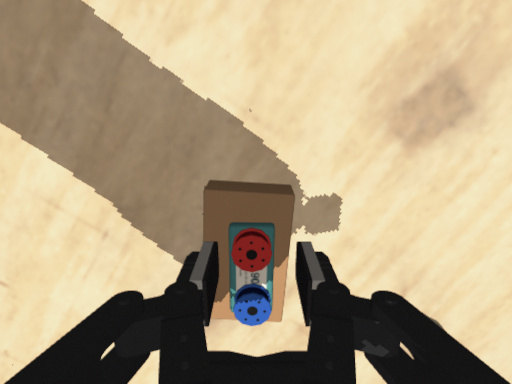

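Red sits at (251,250), centred between the fingers and well aligned. I'll lower and close.

Request:
{"name": "jog_arm", "arguments": {"plan": [[[-0.1, -0.05, -0.6], 0], [[0, 0, -0.45], 0], [[0, 0, 0], 0], [[0, 0, 0], 0]]}}

```text
clock: 3.7
tcp_pos: [0.4664, 0.0013, 0.1054]
orientation: [-1.464, -2.779, 0.0]
contact_force: [0.6, -0.5, 0.6]
grip_width: 0.04
```

Request:
{"name": "jog_arm", "arguments": {"plan": [[[0, 0, 0], 0], [[0, 0, 0], 0], [[0, 0, 0], 0], [[0, 0, 0], 0], [[0, 0, 0], 0], [[0, 0, 0.5], 0], [[0, 0, 1], 0], [[0, 0, 2], 0]], "hand": 1.5, "grip_force": 25}}

```text
clock: 4.5
tcp_pos: [0.4657, 0.0013, 0.1404]
orientation: [-1.464, -2.778, 0.002]
contact_force: [-0.3, -0.1, -0.4]
grip_width: 0.0186
```

Request:
{"name": "jog_arm", "arguments": {"plan": [[[0, 1, 2], 0], [[0, 2, 2], 0], [[0, 3, 1], 0], [[0.1, 3.2, 0], 0], [[0.1, 3.2, 0], 0], [[0.1, 3.2, 0], 0], [[0.1, 3.2, 0], 0], [[0, 3.2, 0], 0], [[0, 3.2, 0], 0], [[0, 3.2, 0], 0], [[0, 0, 0], 0], [[0, 0, 0], 0]]}}

```text
clock: 5.7
tcp_pos: [0.4702, 0.2858, 0.1908]
orientation: [1.462, 2.78, -0.0]
contact_force: [0.1, -1.7, -0.2]
grip_width: 0.0191
```

Run:
```python
from h import *
o=get_obs();c=get_calibration('wrist');f=grab_frame('wrist');cv2.imwrite('pics/w3.png',f[:,:,::-1]);print(o['tcp_pos'],o['orientation'],o['grip_width'])
h=mask(f,*RED);n,l,s,ce=cv2.connectedComponentsWithStats(h)
for i in range(1,n):
    if s[i,4]>60: print(s[i],ce[i],ray(c,ce[i],.0115)[0])
```

```text
[0.4701953  0.28577626 0.19075308] [ 1.46195234e+00  2.78035798e+00 -2.28119196e-04] 0.019070022487986484
[ 251  142   49   48 1823] [274.97586396 165.59626988] [0.47118218 0.31365131 0.0115    ]
[239 237  36  15 109] [256.4587156  242.10091743] [0.49839695 0.24677073 0.0115    ]
[ 238  245   38   39 1047] [256.53295129 263.84527221] [0.51108768 0.22839538 0.0115    ]
[497 330  15   5  61] [504.85245902 331.68852459] [0.76104524 0.30567866 0.0115    ]
```

View pics/w3.png

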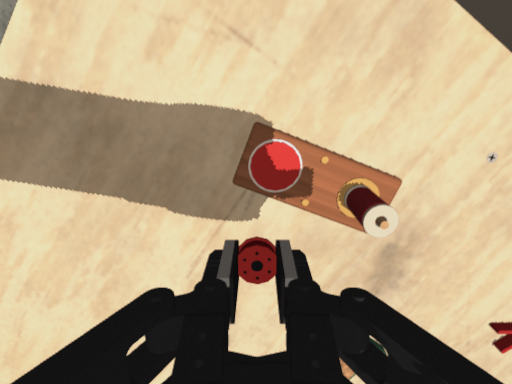

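Red bobbin held level at (257,264); the red disc is at (275,166) with its dark red spool at (375,215).

Run:
```python
from h import *
c=get_calibration('wrist');print(ray(c,[(257,264.5),(275,166)],.1269)[0],ray(c,[(275,165.6)],.0115))
```

```text
[0.47256726 0.28391141 0.1269    ] [[0.47141463 0.31238588 0.0115    ]]
```

Request:
{"name": "jog_arm", "arguments": {"plan": [[[-0.05, 2.95, 0], 0], [[0, 0, -3], 0], [[0, 0, -3], 0], [[0, 0, -2], 0], [[0, 0, -1.2], 0], [[0, 0, -0.6], 0], [[0, 0, -0.3], 0], [[0, 0, -0.2], 0], [[0, 0, -0.1], 0], [[0, 0, 0], 0], [[0, 0, 0], 0]]}}

```text
clock: 6.85
tcp_pos: [0.4701, 0.3151, 0.0868]
orientation: [1.464, 2.779, 0.001]
contact_force: [0.7, 0.5, 0.2]
grip_width: 0.0186
```

Request:
{"name": "jog_arm", "arguments": {"plan": [[[0, 0, -0.05], 0], [[0, 0, 0], 0], [[0, 0, 0], 0]]}}

```text
clock: 7.15
tcp_pos: [0.4702, 0.3151, 0.0866]
orientation: [1.464, 2.779, 0.001]
contact_force: [-1.4, 0.1, 4.8]
grip_width: 0.019
```

Request:
{"name": "jog_arm", "arguments": {"plan": [[[0, 0, 0], 0], [[0, 0, 0], 0], [[0, 0, 0], 0], [[0, 0, 0], 0], [[0, 0, 1], 0], [[0, 0, 2], 0], [[0, 0, 4], 0], [[0, -1, 4], 0], [[0, -3, 1], 0], [[0, -1, 0], 0], [[0, 0, 0], 0], [[0, 0, 0], 0]], "hand": 4}}

```text
clock: 8.35
tcp_pos: [0.4693, 0.2655, 0.2052]
orientation: [-1.464, -2.779, 0.001]
contact_force: [0.5, 1.4, -0.3]
grip_width: 0.0401
```

Run:
```python
from h import *
c=get_calibration('wrist');f=grab_frame('wrist');o=get_obs();print(o['tcp_pos'])
cv2.imwrite('pics/w4.png',cv2.resize(f[90:340,150:420],None,fx=2,fy=2)[:,:,::-1])
```

```text
[0.46931247 0.26589078 0.20500261]
```

View pics/w4.png

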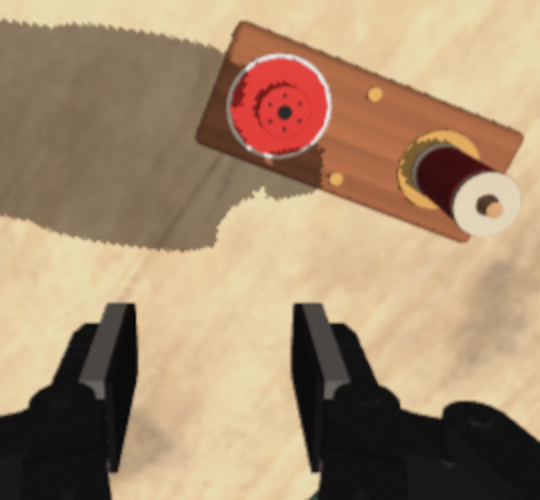

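Red lies flat, about 3 mm off the disc centre (bobbin (284,112) against disc (279,105) in the 2× crop). Next is blue.

Request:
{"name": "jog_arm", "arguments": {"plan": [[[0.2, -3.5, 0], 0], [[0.2, -3.5, 0], 0], [[0.2, -3.5, 0], 0], [[0.2, -3.5, 0], 0], [[0.2, -3.5, 0], 0], [[0.2, -3.5, 0], 0], [[0.2, -3.5, 0], 0], [[0.35, -4.0, 0], 0], [[0, -0.8, -2.5], 0], [[0, 0, -3.5], 0], [[0, 0, -2], 0], [[0, 0, 0], 0]]}}

```text
clock: 9.6
tcp_pos: [0.4858, -0.0273, 0.1228]
orientation: [-1.46, -2.775, 0.006]
contact_force: [-0.5, -0.6, -0.4]
grip_width: 0.0397
```

Run:
```python
from h import *
o=get_obs();c=get_calibration('wrist');f=grab_frame('wrist');print(o['tcp_pos'],o['orientation'],o['clock'])
cv2.imwrite('pics/w5.png',f[:,:,::-1])
m=mask(f,*BLUE,(200,180,310,340));print(blob(c,m,.0415),m.sum()//255)
```

```text
[ 0.4858018  -0.02729627  0.12283928] [-1.46008832 -2.77548663  0.00577973] 9.6
{'uv': array([256.5, 247.5]), 'xy': array([ 0.4872, -0.028 ]), 'rect': array([ 0.487 , -0.0283]), 'size': array([21.6, 24.6]), 'yaw': 2.303} 1077
```

Request:
{"name": "jog_arm", "arguments": {"plan": [[[0.1, -0.05, -0.8], 0], [[0, 0, -0.6], 0], [[0, 0, -0.4], 0], [[0, 0, 0], 0], [[0, 0, 0], 0]]}}

```text
clock: 10.15
tcp_pos: [0.4886, -0.0286, 0.1081]
orientation: [1.464, 2.779, 0.0]
contact_force: [-0.5, 0.5, -0.0]
grip_width: 0.0399
```

Request:
{"name": "jog_arm", "arguments": {"plan": [[[-0.1, 0.05, -0.25], 0], [[0, 0, 0], 0], [[0, 0, 0], 0]]}}

```text
clock: 10.45
tcp_pos: [0.4874, -0.0281, 0.1054]
orientation: [-1.464, -2.779, -0.0]
contact_force: [-0.1, 0.4, 0.7]
grip_width: 0.04
```

Request:
{"name": "jog_arm", "arguments": {"plan": [[[0, 0, 0], 0], [[0, 0, 0], 0], [[0, 0, 0], 0], [[0, 0, 0], 0], [[0, 0, 0], 0], [[0, 0, 0.5], 0], [[0, 0, 1], 0], [[0, 0, 2], 0], [[0, 0, 4], 0], [[0, 0, 4], 0], [[0, 0, 0], 0]], "hand": 1.5}}

```text
clock: 11.55
tcp_pos: [0.4901, -0.0285, 0.2255]
orientation: [1.462, 2.772, 0.009]
contact_force: [0.4, -0.5, -0.7]
grip_width: 0.0192
```

Request:
{"name": "jog_arm", "arguments": {"plan": [[[2.7, -2.45, 0], 0], [[2.7, -2.45, 0], 0], [[2.7, -2.45, -0.5], 0], [[2.7, -2.45, -0.5], 0], [[2.7, -2.45, -1], 0], [[2.7, -2.45, -1.2], 0], [[0, 0, 0], 0], [[0, 0, 0], 0]]}}

```text
clock: 12.35
tcp_pos: [0.6489, -0.1756, 0.1875]
orientation: [-1.465, -2.777, 0.002]
contact_force: [-0.1, -0.5, -1.0]
grip_width: 0.019
```

Run:
```python
from h import *
o=get_obs();c=get_calibration('wrist');f=grab_frame('wrist');cv2.imwrite('pics/w6.png',f[:,:,::-1]);print(o['tcp_pos'],o['orientation'],o['grip_width'])
z=o['tcp_pos'][2]-.0639
n,l,s,ce=cv2.connectedComponentsWithStats(mask(f,*BLUE))
for i in range(1,n):
    if s[i,4]>150: print(s[i],ce[i],ray(c,ce[i],.0115)[0],ray(c,ce[i],z)[0])
```

```text
[ 0.64888579 -0.17562235  0.18749185] [-1.46516715e+00 -2.77700602e+00  1.60943737e-03] 0.019028951127576733
[   9    0   40   90 1163] [28.43336199 46.69217541] [ 0.44875931 -0.17650876  0.0115    ] [ 0.51979249 -0.14612822  0.12359185]
[ 236  135   50   49 1895] [260.62480211 159.01688654] [ 0.63616633 -0.14936347  0.0115    ] [ 0.6221933  -0.1312958   0.12359185]
[ 238  237   39   46 1216] [256.80345395 260.54769737] [ 0.68640279 -0.22849184  0.0115    ] [ 0.64964293 -0.17453222  0.12359185]
```

View pics/w6.png

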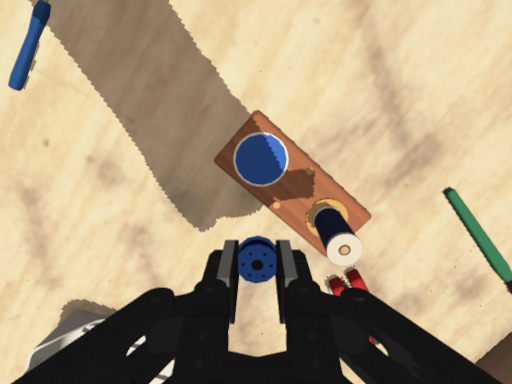

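Blue held at (257,262); blue disc at (261,159) with its dark blue spool at (335,235). I'm setting it down.

Request:
{"name": "jog_arm", "arguments": {"plan": [[[-1.45, 2.85, 0], 0], [[0, 0, -3], 0], [[0, 0, -3], 0], [[0, 0, -2], 0], [[0, 0, -1.0], 0], [[0, 0, -0.5], 0], [[0, 0, -0.3], 0], [[0, 0, -0.15], 0], [[0, 0, 0], 0], [[0, 0, 0], 0]]}}

```text
clock: 13.4
tcp_pos: [0.6353, -0.1468, 0.0896]
orientation: [1.464, 2.778, 0.001]
contact_force: [-0.5, -0.4, 0.2]
grip_width: 0.0188
```

Request:
{"name": "jog_arm", "arguments": {"plan": [[[0, 0, -0.15], 0], [[0, 0, -0.1], 0], [[0, 0, -0.05], 0], [[0, 0, 0], 0], [[0, 0, 0], 0]]}}

```text
clock: 13.9
tcp_pos: [0.6351, -0.1467, 0.0866]
orientation: [1.464, 2.779, 0.001]
contact_force: [-2.4, 1.0, 5.4]
grip_width: 0.0187
```

Request:
{"name": "jog_arm", "arguments": {"plan": [[[0, 0, 0], 0], [[0, 0, 0], 0], [[0, 0, 0], 0], [[0, 0, 0], 0], [[0, 0, 1], 0], [[0, 0, 2], 0], [[0, 0, 4], 0], [[1, -2, 3], 0], [[1, -2, 0], 0], [[0, 0, 0], 0], [[0, 0, 0], 0]], "hand": 4}}

```text
clock: 15.0
tcp_pos: [0.6547, -0.1869, 0.1862]
orientation: [-1.466, -2.779, -0.0]
contact_force: [-0.2, 0.7, -0.3]
grip_width: 0.0399
```

Run:
```python
from h import *
c=get_calibration('wrist');f=grab_frame('wrist');o=get_obs();print(o['tcp_pos'])
cv2.imwrite('pics/w7.png',cv2.resize(f[90:340,150:420],None,fx=2,fy=2)[:,:,::-1])
```

```text
[ 0.65449026 -0.1859174   0.18562825]
```

View pics/w7.png

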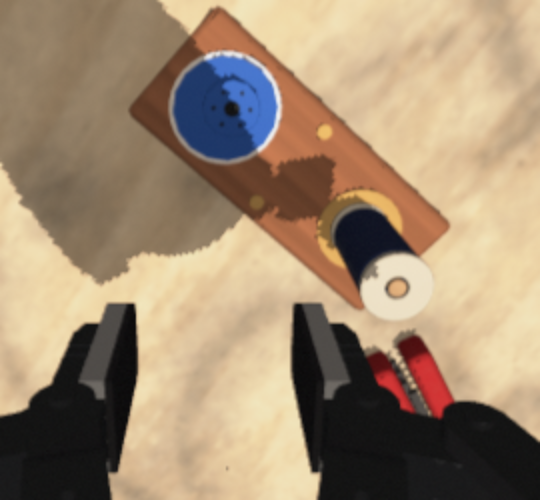

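Blue is flat and centred (bobbin (232,108), disc (225,106)). Next is the case.

Request:
{"name": "jog_arm", "arguments": {"plan": [[[-3, 2.9, 0], 0], [[-3, 2.9, 0], 0], [[-3, 2.9, 0], 0], [[-3, 2.9, 0], 0], [[-3, 2.9, 0], 0], [[-2.7, 2.8, -1], 0], [[0, 0, -2], 0], [[0, 0, 0], 0], [[0, 0, 0], 0]]}}

```text
clock: 15.95
tcp_pos: [0.4779, -0.0135, 0.156]
orientation: [-1.464, -2.779, 0.001]
contact_force: [-0.1, 0.3, -0.0]
grip_width: 0.0401
```

Run:
```python
from h import *
o=get_obs();c=get_calibration('wrist');f=grab_frame('wrist');cv2.imwrite('pics/w8.png',f[:,:,::-1]);print(o['tcp_pos'],o['orientation'],o['clock'])
h=cv2.cvtColor(f,cv2.COLOR_RGB2HSV)
m=cv2.inRange(h,np.array([80,90,30]),np.array([99,255,255]));m[:, :150]=0;m[:,360:]=0
ys,xs=np.nonzero(m);print(len(xs),xs.min(),xs.max(),ys.min(),ys.max())
r=cv2.minAreaRect((ray(c,np.c_[xs,ys],.0305)[:,:2]*1000).astype(np.float32));print(r)
k=cv2.inRange(h,np.array([10,105,50]),np.array([20,170,255]));k[:,:150]=0;k[:,360:]=0
print('carton',blob(c,cv2.morphologyEx(k|m,cv2.MORPH_OPEN,np.ones((3,3))),.022))
cv2.imwrite('pics/w8.png',f[120:370,130:390,::-1].repeat(2,0).repeat(2,1))
```

```text
[ 0.47786181 -0.01354429  0.15597596] [-1.46361690e+00 -2.77920036e+00  9.67963561e-04] 15.95
1245 235 272 175 253
((477.3778076171875, -14.469526290893555), (24.8493709564209, 57.797462463378906), 33.9676628112793)
carton {'uv': array([249. , 201.6]), 'xy': array([ 0.4706, -0.0103]), 'rect': array([ 0.4726, -0.0141]), 'size': array([51.5, 90.4]), 'yaw': 2.109}
```

View pics/w8.png

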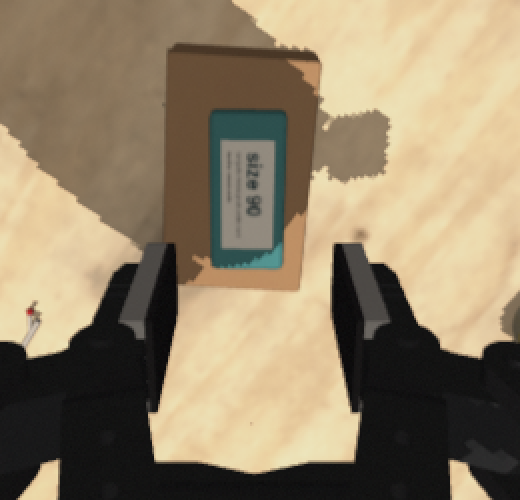

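Case at crop (248,190), aligned with the jaws and measured at (0.4774,-0.0145). I'll lower and grip it.

Request:
{"name": "jog_arm", "arguments": {"plan": [[[0, -0.1, -2.5], 0], [[0, 0, -1.8], 0], [[0, 0, -0.8], 0], [[0, 0, -0.5], 0], [[0, 0, -0.2], 0], [[0, 0, 0], 0], [[0, 0, 0], 0]]}}

```text
clock: 16.7
tcp_pos: [0.4784, -0.0147, 0.0985]
orientation: [1.464, 2.779, 0.001]
contact_force: [-0.2, -0.4, 0.3]
grip_width: 0.0403
```

Request:
{"name": "jog_arm", "arguments": {"plan": [[[-0.1, 0, -0.2], 0], [[0, 0, 0], 0], [[0, 0, 0], 0]]}}

```text
clock: 17.0
tcp_pos: [0.4769, -0.0146, 0.096]
orientation: [1.464, 2.779, 0.0]
contact_force: [-0.9, 0.9, -0.1]
grip_width: 0.0401
```

Request:
{"name": "jog_arm", "arguments": {"plan": [[[0, 0, 0], 0], [[0, 0, 0], 0], [[0, 0, 0], 0], [[0, 0, 0], 0], [[0, 0, 0], 0], [[0, 0, 0.5], 0], [[0, 0, 1], 0], [[0, 0, 2], 0], [[0, 0, 3], 0], [[0, 0, 4], 0], [[0, 0, 0], 0]], "hand": 1.5, "grip_force": 35}}

```text
clock: 18.1
tcp_pos: [0.4794, -0.0149, 0.2056]
orientation: [1.462, 2.773, 0.008]
contact_force: [1.4, -0.3, 0.8]
grip_width: 0.0246
```

Request:
{"name": "jog_arm", "arguments": {"plan": [[[-0.4, -3.3, 0], -0.045], [[-0.4, -3.3, 0], -0.045], [[-0.4, -3.3, 0], -0.045], [[-0.4, -3.3, 0], -0.045], [[-0.4, -3.3, 0], -0.045], [[-0.4, -3.3, 0], -0.045], [[-0.4, -3.3, 0], -0.045], [[-0.4, -3.3, 0], -0.045], [[-0.4, -3.3, 0], -0.045], [[-0.4, -3.3, 0], -0.045], [[0, 0, 0], 0], [[0, 0, 0], 0]]}}

```text
clock: 19.3
tcp_pos: [0.4363, -0.345, 0.2008]
orientation: [-2.049, -2.381, 0.0]
contact_force: [-0.4, 0.5, -0.0]
grip_width: 0.025
```

Run:
```python
from h import *
o=get_obs();c=get_calibration('wrist');f=grab_frame('wrist');cv2.imwrite('pics/w9.png',f[:,:,::-1]);p=o['orientation'];print(o['tcp_pos'],'jaw',2*np.arctan2(p[1],p[0])%np.pi-np.pi/2,o['clock'],o['grip_width'])
m=mask(f,(0,0,0),(180,255,50),(130,30,400,235));print('black',m.sum()//255,blob(c,m,.005))
z=o['tcp_pos'][2]-.096+.0305
m=mask(f,(80,90,30),(99,255,255),(150,150,360,340));ys,xs=np.nonzero(m);print('case',len(xs),cv2.minAreaRect((ray(c,np.c_[xs,ys],z)[:,:2]*1000).astype(np.float32)))
```

```text
[ 0.43632035 -0.34503236  0.20076683] jaw 0.14950161099983017 19.3 0.025026269098089277
black 2958 {'uv': array([256.8, 148.8]), 'xy': array([ 0.4329, -0.3106]), 'rect': array([ 0.4333, -0.3123]), 'size': array([31.5, 72. ]), 'yaw': 1.708}
case 2475 ((437.6145935058594, -343.3957824707031), (25.415695190429688, 58.2465705871582), 8.285027503967285)
```

View pics/w9.png

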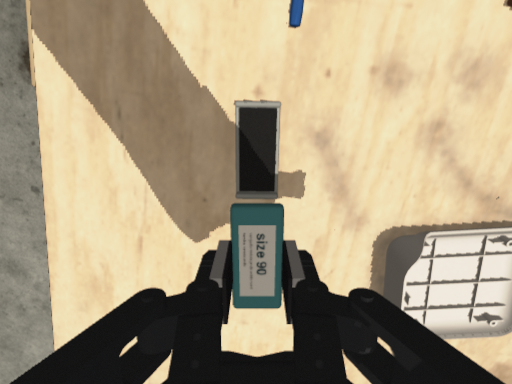

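Case held square at (257,255), black cradle straight ahead at (257,149). Case to cradle is (-4,+31) mm, with the angle matched.

Request:
{"name": "jog_arm", "arguments": {"plan": [[[-0.4, 3.1, 0], 0], [[0, 0, -3], 0], [[0, 0, -3.5], 0], [[0, 0, -3], 0], [[0, 0, -1.2], 0], [[0, 0, -0.6], 0], [[0, 0, -0.3], 0], [[0, 0, -0.2], 0], [[0, 0, -0.1], 0], [[0, 0, 0], 0], [[0, 0, 0], 0]]}}

```text
clock: 20.45
tcp_pos: [0.4332, -0.3138, 0.0824]
orientation: [2.047, 2.382, 0.0]
contact_force: [-0.3, 0.2, -0.8]
grip_width: 0.0246
```

Request:
{"name": "jog_arm", "arguments": {"plan": [[[0, 0, -0.15], 0], [[0, 0, -0.1], 0], [[0, 0, -0.05], 0], [[0, 0, -0.05], 0], [[0, 0, 0], 0], [[0, 0, 0], 0]]}}

```text
clock: 21.05
tcp_pos: [0.4329, -0.3137, 0.0792]
orientation: [-2.048, -2.382, -0.001]
contact_force: [-1.2, 2.4, 10.1]
grip_width: 0.0247
```

Request:
{"name": "jog_arm", "arguments": {"plan": [[[0, 0, 0], 0], [[0, 0, 0], 0], [[0, 0, 0], 0], [[0, 0, 0], 0], [[0, 0, 1], 0], [[0, 0, 2], 0], [[0, 0, 4], 0], [[0.2, -1.5, 4], 0], [[0.2, -1.5, 1], 0], [[0, 0, 0], 0], [[0, 0, 0], 0]], "hand": 4}}

```text
clock: 22.15
tcp_pos: [0.4366, -0.343, 0.1981]
orientation: [-2.047, -2.382, -0.001]
contact_force: [-1.0, 0.0, -1.1]
grip_width: 0.0401
```

Run:
```python
from h import *
o=get_obs();c=get_calibration('wrist');f=grab_frame('wrist');cv2.imwrite('pics/w10.png',cv2.resize(f[60:310,130:390],None,fx=2,fy=2)[:,:,::-1]);print(o['tcp_pos'])
m=mask(f,(80,90,30),(99,255,255),(150,50,360,300));ys,xs=np.nonzero(m);print('case',len(xs),cv2.minAreaRect((ray(c,np.c_[xs,ys],.0135)[:,:2]*1000).astype(np.float32)))
```

```text
[ 0.43658319 -0.34300561  0.19813683]
case 999 ((434.511962890625, -312.71575927734375), (25.989295959472656, 57.978275299072266), 9.223237991333008)
```

View pics/w10.png

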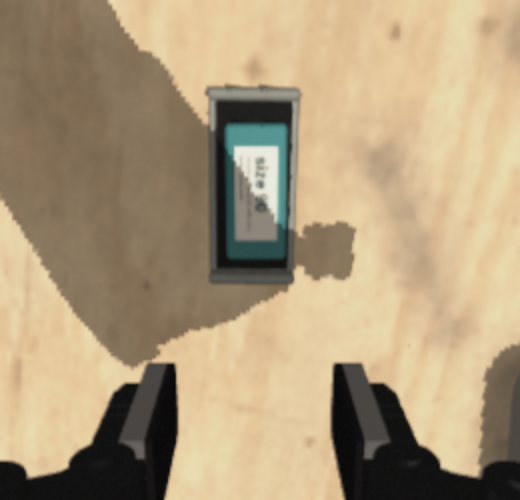

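Case lies level in the cradle, centred to about 2 mm. Now the carton.

Request:
{"name": "jog_arm", "arguments": {"plan": [[[0.37, 3.3, 0], 0.039], [[0.37, 3.3, 0], 0.039], [[0.37, 3.3, 0], 0.039], [[0.37, 3.3, 0], 0.039], [[0.37, 3.3, 0], 0.039], [[0.37, 3.3, 0], 0.039], [[0.37, 3.3, 0], 0.039], [[0.37, 3.3, 0], 0.039], [[0.37, 3.3, 0], 0.039], [[0.37, 3.3, 0], 0.039], [[0, 0, 0], 0], [[0, 0, 0], 0]], "hand": 7.8}}

```text
clock: 23.4
tcp_pos: [0.4728, -0.0126, 0.1973]
orientation: [-1.543, -2.734, 0.003]
contact_force: [-0.8, -0.4, 0.2]
grip_width: 0.0781
```

Run:
```python
from h import *
o=get_obs();c=get_calibration('wrist');f=grab_frame('wrist');p=o['orientation'];print(o['tcp_pos'],'jaw',2*np.arctan2(p[1],p[0])%np.pi-np.pi/2,o['clock'],o['grip_width'])
cv2.imwrite('pics/w11.png',cv2.resize(f[60:310,130:390],None,fx=2,fy=2)[:,:,::-1])
h=cv2.cvtColor(f,cv2.COLOR_RGB2HSV);k=cv2.inRange(h,np.array([10,105,50]),np.array([20,170,255]));k[:,:180]=0;k[:,330:]=0;k[300:]=0
k=cv2.morphologyEx(k,cv2.MORPH_OPEN,np.ones((3,3)));print('carton',k.sum()//255,blob(c,k,.022))
```

```text
[ 0.47281549 -0.01257736  0.1973494 ] jaw 0.5434437580882987 23.4 0.07808417471966926
carton 6185 {'uv': array([254. , 190.9]), 'xy': array([ 0.4708, -0.0116]), 'rect': array([ 0.4723, -0.0141]), 'size': array([51.6, 89.6]), 'yaw': 2.107}
```

View pics/w11.png

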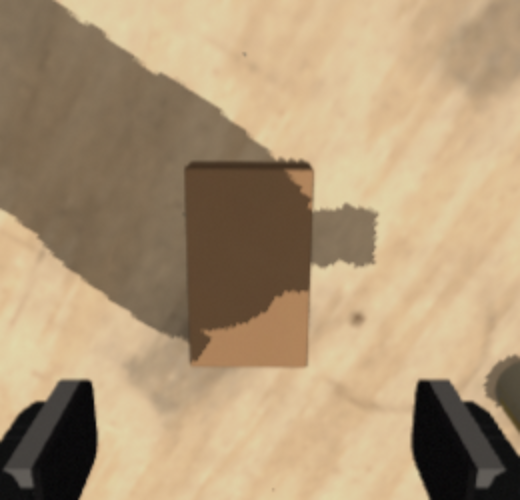

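Carton at crop (249,265), aligned with the jaws; centre (0.4725,-0.0143).

Request:
{"name": "jog_arm", "arguments": {"plan": [[[0, -0.15, -3], 0], [[0, 0, -3.5], 0], [[0, 0, -2.5], 0], [[0, 0, -1.5], 0], [[0, 0, -0.8], 0], [[0, 0, -0.5], 0], [[0, 0, 0], 0], [[0, 0, 0], 0]]}}

```text
clock: 24.25
tcp_pos: [0.4743, -0.0154, 0.081]
orientation: [1.547, 2.733, 0.001]
contact_force: [0.0, 0.5, -0.0]
grip_width: 0.078
```

Request:
{"name": "jog_arm", "arguments": {"plan": [[[-0.1, 0.1, -0.3], 0], [[0, 0, -0.2], 0], [[0, 0, 0], 0], [[0, 0, 0], 0]]}}

```text
clock: 24.65
tcp_pos: [0.473, -0.0141, 0.0755]
orientation: [1.547, 2.734, 0.0]
contact_force: [-0.3, -0.3, 0.8]
grip_width: 0.0779
```

Request:
{"name": "jog_arm", "arguments": {"plan": [[[0, 0, 0], 0], [[0, 0, 0], 0], [[0, 0, 0], 0], [[0, 0, 0], 0], [[0, 0, 0], 0], [[0, 0, 0.5], 0], [[0, 0, 1], 0], [[0, 0, 2], 0], [[0, 0, 3], 0], [[0, 0, 4], 0], [[0, 0, 3], 0], [[0, 0, 0], 0]], "hand": 4.5, "grip_force": 50}}

```text
clock: 25.85
tcp_pos: [0.475, -0.0143, 0.2144]
orientation: [1.545, 2.729, 0.008]
contact_force: [0.3, 0.0, -0.5]
grip_width: 0.0512
```

Request:
{"name": "jog_arm", "arguments": {"plan": [[[2.85, 1.4, 0], -0.095], [[2.85, 1.4, 0], -0.095], [[2.85, 1.4, 0], -0.095], [[2.85, 1.4, 0], -0.095], [[2.85, 1.4, 0], -0.095], [[2.85, 1.4, 0], -0.095], [[0, 0, 0], 0], [[0, 0, 0], 0]]}}

```text
clock: 26.65
tcp_pos: [0.6434, 0.07, 0.2092]
orientation: [-2.251, -2.19, 0.003]
contact_force: [-1.0, -0.7, -0.5]
grip_width: 0.0509
```

Run:
```python
from h import *
o=get_obs();c=get_calibration('wrist');f=grab_frame('wrist');cv2.imwrite('pics/w12.png',f[:,:,::-1]);p=o['orientation'];print(o['tcp_pos'],'jaw',2*np.arctan2(p[1],p[0])-np.pi/2,o['clock'],o['grip_width'])
h=cv2.cvtColor(f,cv2.COLOR_RGB2HSV);k=cv2.inRange(h,np.array([8,105,50]),np.array([20,200,255]))
k=cv2.morphologyEx(k,cv2.MORPH_OPEN,np.ones((3,3)))
n,l,s,ce=cv2.connectedComponentsWithStats(k)
for i in range(1,n):
    if s[i,4]>1500:
        m=(l==i).astype(np.uint8)*255;print(s[i],blob(c,m,.005),'heldz',blob(c,m,o['tcp_pos'][2]-.0755+.022))
```

```text
[0.64344822 0.07002046 0.20924923] jaw -6.310608695588774 26.65 0.05086878291518903
[ 221    7   73  133 9162] {'uv': array([256.6,  71.7]), 'xy': array([0.6475, 0.1675]), 'rect': array([0.6474, 0.1633]), 'size': array([103. ,  57.7]), 'yaw': 1.54} heldz {'uv': array([256.6,  71.7]), 'xy': array([0.6474, 0.158 ]), 'rect': array([0.6474, 0.1561]), 'size': array([46.6, 26.1]), 'yaw': 1.54}
[  196   173   122   184 19824] {'uv': array([256.7, 260. ]), 'xy': array([ 0.6426, -0.01  ]), 'rect': array([ 0.6419, -0.0265]), 'size': array([214.6, 113.9]), 'yaw': 1.542} heldz {'uv': array([256.7, 260. ]), 'xy': array([0.6452, 0.0777]), 'rect': array([0.6449, 0.0703]), 'size': array([97. , 51.5]), 'yaw': 1.542}
[ 431  190   81   86 3368] {'uv': array([472. , 224.1]), 'xy': array([0.853 , 0.0237]), 'rect': array([0.8566, 0.0157]), 'size': array([ 60. , 111.1]), 'yaw': 2.411} heldz {'uv': array([472. , 224.1]), 'xy': array([0.7403, 0.093 ]), 'rect': array([0.742 , 0.0894]), 'size': array([27.1, 50.2]), 'yaw': 2.411}
```

View pics/w12.png

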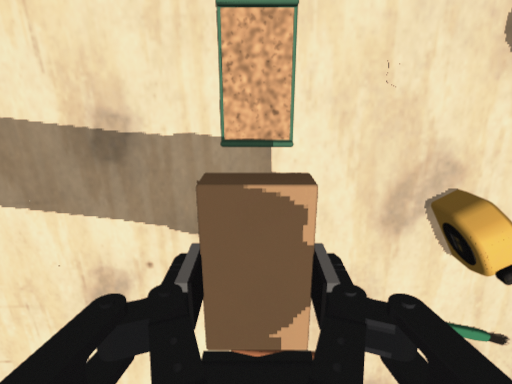

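Carton held square, its top face spanning rows 183-350 at column 257. The cork cradle is straight ahead at (257,72) with the same yaw (1.54).

Run:
```python
from h import *
c=get_calibration('wrist');o=get_obs();z=o['tcp_pos'][2]-.0535
f=cv2.imread('pics/w12.png');g=cv2.GaussianBlur(f,(3,3),0)[:,:,1]
print(o['tcp_pos'],g[170:192,225].tolist(),g[340:356,225].tolist())
print(ray(c,[(257,183),(257,350)],z).round(4).tolist(),ray(c,[(257,6),(257,142)],.012).round(4).tolist())
```

```text
[0.64295032 0.06925142 0.20953444] [133, 127, 108, 81, 63, 59, 59, 59, 59, 59, 60, 60, 60, 62, 68, 76, 81, 83, 83, 83, 83, 83] [82, 82, 81, 81, 82, 82, 81, 81, 86, 99, 103, 75, 36, 20, 20, 20]
[[0.6458, 0.1137, 0.156], [0.6432, 0.0249, 0.156]] [[0.6488, 0.2131, 0.012], [0.6457, 0.1094, 0.012]]
```

Request:
{"name": "jog_arm", "arguments": {"plan": [[[0.3, 3.2, 0], 0], [[0, 3.2, 0], 0], [[0, 3.1, 0], 0], [[0, 0, -3], 0], [[0, 0, -3.5], 0], [[0, 0, -2.5], 0], [[0, 0, -1.5], 0], [[0, 0, -0.8], 0], [[0, 0, 0], 0], [[0, 0, 0], 0]]}}

```text
clock: 27.7
tcp_pos: [0.6476, 0.1646, 0.0986]
orientation: [2.253, 2.188, 0.002]
contact_force: [1.2, -0.6, -0.0]
grip_width: 0.0512
```

Run:
```python
from h import *
o=get_obs();f=grab_frame('wrist');t=grab_frame('top');print(o['tcp_pos'],o['orientation'])
a=cv2.resize(f[130:380,130:390],None,fx=1.5,fy=1.5);b=cv2.resize(t[110:210,135:239],(390,375),interpolation=cv2.INTER_CUBIC)
cv2.imwrite('pics/w13.png',np.hstack([a,b])[:,:,::-1])
```

```text
[0.64764648 0.16461605 0.09860947] [2.25324056 2.18795574 0.00242922]
```

View pics/w13.png

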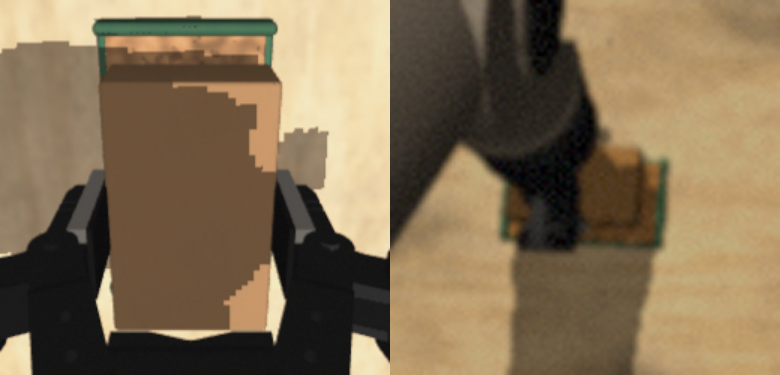

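Carton hangs squarely over the cork cradle, centred across, with the far lip visible beyond it. Lowering.

Request:
{"name": "jog_arm", "arguments": {"plan": [[[0, 0, -0.6], 0], [[0, 0, -0.5], 0], [[0, 0, -0.3], 0], [[0, 0, -0.2], 0], [[0, 0, -0.1], 0], [[0, 0, 0], 0], [[0, 0, 0], 0]]}}

```text
clock: 28.5
tcp_pos: [0.6467, 0.1648, 0.0808]
orientation: [-2.253, -2.188, 0.0]
contact_force: [-3.5, 0.2, 6.0]
grip_width: 0.0506
```

Request:
{"name": "jog_arm", "arguments": {"plan": [[[0, 0, 0], 0], [[0, 0, 0], 0], [[0, 0, 0], 0], [[0, 0, 0], 0], [[0, 0, 0], 0], [[0, 0, 1], 0], [[0, 0, 2], 0], [[0, 0, 4], 0], [[0, -2.5, 4], 0], [[0, -2.5, 3], 0], [[0, 0, 0], 0], [[0, 0, 0], 0]], "hand": 7.5}}

```text
clock: 29.7
tcp_pos: [0.6473, 0.1143, 0.2218]
orientation: [2.255, 2.187, 0.004]
contact_force: [-0.3, 0.5, -1.1]
grip_width: 0.0751
```

Run:
```python
from h import *
o=get_obs();c=get_calibration('wrist');f=grab_frame('wrist');t=grab_frame('top');print(o['tcp_pos'],o['clock'],o['contact_force'])
b=cv2.resize(t[100:270,80:420],(700,350),interpolation=cv2.INTER_CUBIC);a=cv2.resize(f[0:384,0:512],(320,240))
im=np.zeros((590,700,3),np.uint8);im[:350]=b;im[350:,:320]=a;im[350:,330:590]=f[40:280,130:390];cv2.imwrite('pics/fin.png',im[:,:,::-1])
ct=get_calibration('top')
for n,k,bx,z in(('ripper',BLUE,(295,235,340,250),.006),):print(n,blob(ct,mask(t,*k,bx),z))
print('rbob/disc',ray(c,[(0,0)],0)[0])
m=mask(f,(8,105,50),(20,200,255),(180,30,340,260));m=cv2.morphologyEx(m,cv2.MORPH_OPEN,np.ones((3,3)));print(blob(c,m,.027))
```

```text
[0.6473106  0.11429796 0.22179614] 29.7 [-0.26680756  0.52610137 -1.07365246]
ripper {'uv': array([308.7, 242.5]), 'xy': array([ 0.4436, -0.1532]), 'rect': array([ 0.4437, -0.1526]), 'size': array([ 2.5, 12.6]), 'yaw': 1.587}
rbob/disc [0.44175136 0.27526692 0.        ]
{'uv': array([252.4, 125. ]), 'xy': array([0.6475, 0.1697]), 'rect': array([0.6474, 0.1662]), 'size': array([95.1, 53.2]), 'yaw': 1.538}
```

The viewer is used up, but the numbers are clear enough: the carton's near edge puts its centre at y≈0.163-0.165, its width and yaw fit, and the ripper hasn't moved. Handing in.

```bash
python3 -c "
from h import *
t=cv2.imread('pics/top0.png')[:,:,::-1]
n=grab_frame('top')
print('bottle area diff',np.abs(n[160:184,240:260].astype(int)-t[160:184,240:260]).mean())
print(hand_in())"
```

```text
bottle area diff 22.472916666666666
the job is handed in; nothing more can be done
None
```

All four pieces are placed and the job was handed in at about 30 s of the 96 s allowed. The order was red bobbin, blue bobbin, needle case, carton. Each was lowered until light contact (5–10 N) and then released.

**Last checks:**
- **Bobbins:** close-up pictures after release show both lying flat on their own discs, within about 3 mm of centre.
- **Needle case:** it sits level in the black-lined cradle, within about 2 mm of centre and about 0.02 rad of its direction.
- **Carton:** measured only by colour mask, it is about 2 mm off centre with its yaw matched. The blob came out 95 mm long because it took in some of the cork. I had used up the 16 pictures, so I did not see the carton after release.
- **Seam ripper:** its measured position is unchanged.
- **Oil bottle:** this check did not settle anything. The top-view patch around it changed by a mean of 22 grey levels. That is probably the arm or its shadow, and no move went near the bottle low down, but I did not confirm it.

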